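# Zero the contour gauge and clamp it

### The arm

A 6-joint arm with a two-finger parallel gripper is mounted at the origin on a cart in front of the work surface, level with it; the furniture and walls round the work are solid. World frame = base frame: x ahead of the robot, y to its left, z up, the work surface at z = 0. Lengths are in mm, angles in degrees, forces in N, time in s.
With the tool pointing down it reaches from about 325 to 925 mm from the base axis. Payload 3.1 kg.
Tool frame: the origin (TCP) lies at the very end of the fingers, on their centre line; the grasp point (between the pads) lies grasp_offset behind it (grasp_offset is the distance from the TCP to the grasp point, in mm); z points along the fingers, y is the line along which they close (so a half turn about z gives the same grasp; the last joint's range is limited). The gripper opens to 85 mm and grips with 20 to 120 N. Pads are 22 mm wide; open, the fingers measure 114 mm over their backs; the gripper's body (76 mm by 85 mm) begins 54 mm behind the grasp point. The pads swing forward as they close: fully open they stand 13 mm farther back than shut.
Start: joints at [69.316, 12.427, 92.441, -0, 75.132, -6.429], TCP at [153.881, 605.772, 202.9] pointing down, gripper open.
Joint ranges: [-157.48, 157.48], [-44.54, 120.13], [17.64, 146.25], [-64.5, 244.5], [7.68, 150.69], [-147.95, 147.95]. Speed limits (degrees/s): [159.86, 159.86, 180, 180, 180, 180].

### API

Orientations are given as [roll, pitch, yaw] about the fixed x, y, z axes, in that order (R = Rz(yaw) Ry(pitch) Rx(roll)).
In Python, from station import * gives the robot as it stands. Calls block until the motion is done:
- goto(position, orientation): joint-space move of the TCP to a pose.
- move_l(position, attitude=None, speed=150): straight line of the TCP; attitude=None keeps the orientation; speed is the mean speed in mm/s.
- move_j(angles): joint-space move.
- grip(opening, squeeze=None): finger opening in mm; squeeze is the grip in N (None keeps the last); returns when the fingers have stopped.
- wait(seconds).
- solve_ik(position, orientation): joint angles nearest the present ones, or None.
- get_obs(): the state.
- get_image(name): name is "side" or "top"; returns the picture (400x640x3 uint8, red, green, blue); there is no depth.
- get_calibration(name): a dict with "fx", "fy", "cx", "cy" (pixels), "D" ([k1, k2, p1, p2, k3] as OpenCV has them; the pictures are not rectified), "R" (3x3) and "t" (3): a world point X has camera coordinates R X + t. Camera axes: x right, y down, z forward; pixel columns grow to the right and rows downward; lengths in mm; the calibration is good to about 2 mm. A picture is of the moment at which its call begins. get_calibration takes no time and is no camera call.
A pose or a line that the arm cannot do raises Unreachable and nothing moves.
- sign_off(): hands the job in; it is judged then, once.
Trained networks look in the newest picture that a camera, given by its name, has taken for a name from the list of things; names that differ only in an ending like _2 or _b are one class to them, and where a whole thing is asked for, a point or a joint stands for the part that bears it (a point fixed in the world has none). Each returns a list of dicts, best first, with "score" (0 to 1); they miss things now and then, are a little off and sometimes report something else, mostly with a low value. They report only what shows in the picture. A call takes as long as a camera call. They do not tell look-alikes from the thing itself.
- spot_in(name, camera): "extent" ([centre column, centre row, width, height] in pixels, round what is visible of it).
- regions_of(name, camera): "region" (400x640 bool, what is visible of it) and "extent" ([centre column, centre row, width, height] in pixels, round what is visible of it).
The state is a dict: "t": time; "joint_pos": joint angles; "qvel": joint speeds; "effort": joint torques, N m; "tcp_pos": TCP position; "ee_rot": TCP orientation; "wrist_force": force on the tool from outside, world axes, zero at the start; "moment": the same for the moment, N m; "grip_width": finger opening in mm; "grip_force": force on a finger pad.
Only numpy, scipy, OpenCV 4.12 (cv2) and the standard library are available. Lean on these libraries where they do the work, as an engineer would, in place of code of your own. Each camera call takes 0.05 s, during which the arm holds its last target. There are 200 camera calls.

### The job

The contour gauge on the bench still holds the shape of the moulding. Work along the row of leaves on its front edge, the side facing you, lightly pushing them back with the fingertips until every leaf is flush with the edge of the frame, and then press the lever at its end down flat to clamp them. Touch the gauge gently, without lifting it or shoving it along the bench, and leave the things around it alone.

Things in the scene. Friction and masses are not known exactly. Their poses are not given: they have to be found in the camera images.
- gauge: contour gauge lying flat: black frame 156 (y) x 44 (x) x 20 mm, rib on top to 24 mm, with a 112 mm row of 16 steel leaves sliding through it. Origin: centre of the underside. Its front edge, 22 mm to -x, faces the robot. The front face stands above and below the leaves (leaves 7 to 13 mm up) and stops a fingertip when they are flush. Loose, 0.75 kg; slides if pushed with over 3 N
- lock (a joint): clamp lever, a flat aluminium paddle 12 x 50 mm on the frame's top at its -y end (y = -69 mm). Hinge along the gauge's y, at x = 0, 18 mm above the bench. 0 rad: raised 60 degrees, tip up and to the gauge's +x, leaves free; 1.05: lying flat, leaves clamped. Press its tip down with about 1 to 3 N; it stays where it is left
- lever_tip (a point): upper side of the clamp lever at its round tip, 44 mm from the hinge; about 60 mm above the bench when raised, 25 mm when flat, where it has moved about 28 mm to the gauge's +x
- leaf01 (a joint): leaf 1 of 16, counted from the +y end (two steel strips riveted side by side, together 6.6 mm wide, 6 mm thick, 88 mm long; 7 mm pitch), centred +52.5 mm along the gauge's y: how far it stands out of the front edge (m); 0 is flush. Slides with 0.25 N of friction; when flush it stands out 44 mm at the back
- leaf02 (a joint): leaf 2 of 16, counted from the +y end (two steel strips riveted side by side, together 6.6 mm wide, 6 mm thick, 88 mm long; 7 mm pitch), centred +45.5 mm along the gauge's y: how far it stands out of the front edge (m); 0 is flush. Slides with 0.25 N of friction; when flush it stands out 44 mm at the back
- leaf03 (a joint): leaf 3 of 16, counted from the +y end (two steel strips riveted side by side, together 6.6 mm wide, 6 mm thick, 88 mm long; 7 mm pitch), centred +38.5 mm along the gauge's y: how far it stands out of the front edge (m); 0 is flush. Slides with 0.25 N of friction; when flush it stands out 44 mm at the back
- leaf04 (a joint): leaf 4 of 16, counted from the +y end (two steel strips riveted side by side, together 6.6 mm wide, 6 mm thick, 88 mm long; 7 mm pitch), centred +31.5 mm along the gauge's y: how far it stands out of the front edge (m); 0 is flush. Slides with 0.25 N of friction; when flush it stands out 44 mm at the back
- leaf05 (a joint): leaf 5 of 16, counted from the +y end (two steel strips riveted side by side, together 6.6 mm wide, 6 mm thick, 88 mm long; 7 mm pitch), centred +24.5 mm along the gauge's y: how far it stands out of the front edge (m); 0 is flush. Slides with 0.25 N of friction; when flush it stands out 44 mm at the back
- leaf06 (a joint): leaf 6 of 16, counted from the +y end (two steel strips riveted side by side, together 6.6 mm wide, 6 mm thick, 88 mm long; 7 mm pitch), centred +17.5 mm along the gauge's y: how far it stands out of the front edge (m); 0 is flush. Slides with 0.25 N of friction; when flush it stands out 44 mm at the back
- leaf07 (a joint): leaf 7 of 16, counted from the +y end (two steel strips riveted side by side, together 6.6 mm wide, 6 mm thick, 88 mm long; 7 mm pitch), centred +10.5 mm along the gauge's y: how far it stands out of the front edge (m); 0 is flush. Slides with 0.25 N of friction; when flush it stands out 44 mm at the back
- leaf08 (a joint): leaf 8 of 16, counted from the +y end (two steel strips riveted side by side, together 6.6 mm wide, 6 mm thick, 88 mm long; 7 mm pitch), centred +3.5 mm along the gauge's y: how far it stands out of the front edge (m); 0 is flush. Slides with 0.25 N of friction; when flush it stands out 44 mm at the back
- leaf09 (a joint): leaf 9 of 16, counted from the +y end (two steel strips riveted side by side, together 6.6 mm wide, 6 mm thick, 88 mm long; 7 mm pitch), centred -3.5 mm along the gauge's y: how far it stands out of the front edge (m); 0 is flush. Slides with 0.25 N of friction; when flush it stands out 44 mm at the back
- leaf10 (a joint): leaf 10 of 16, counted from the +y end (two steel strips riveted side by side, together 6.6 mm wide, 6 mm thick, 88 mm long; 7 mm pitch), centred -10.5 mm along the gauge's y: how far it stands out of the front edge (m); 0 is flush. Slides with 0.25 N of friction; when flush it stands out 44 mm at the back
- leaf11 (a joint): leaf 11 of 16, counted from the +y end (two steel strips riveted side by side, together 6.6 mm wide, 6 mm thick, 88 mm long; 7 mm pitch), centred -17.5 mm along the gauge's y: how far it stands out of the front edge (m); 0 is flush. Slides with 0.25 N of friction; when flush it stands out 44 mm at the back
- leaf12 (a joint): leaf 12 of 16, counted from the +y end (two steel strips riveted side by side, together 6.6 mm wide, 6 mm thick, 88 mm long; 7 mm pitch), centred -24.5 mm along the gauge's y: how far it stands out of the front edge (m); 0 is flush. Slides with 0.25 N of friction; when flush it stands out 44 mm at the back
- leaf13 (a joint): leaf 13 of 16, counted from the +y end (two steel strips riveted side by side, together 6.6 mm wide, 6 mm thick, 88 mm long; 7 mm pitch), centred -31.5 mm along the gauge's y: how far it stands out of the front edge (m); 0 is flush. Slides with 0.25 N of friction; when flush it stands out 44 mm at the back
- leaf14 (a joint): leaf 14 of 16, counted from the +y end (two steel strips riveted side by side, together 6.6 mm wide, 6 mm thick, 88 mm long; 7 mm pitch), centred -38.5 mm along the gauge's y: how far it stands out of the front edge (m); 0 is flush. Slides with 0.25 N of friction; when flush it stands out 44 mm at the back
- leaf15 (a joint): leaf 15 of 16, counted from the +y end (two steel strips riveted side by side, together 6.6 mm wide, 6 mm thick, 88 mm long; 7 mm pitch), centred -45.5 mm along the gauge's y: how far it stands out of the front edge (m); 0 is flush. Slides with 0.25 N of friction; when flush it stands out 44 mm at the back
- leaf16 (a joint): leaf 16 of 16, counted from the +y end (two steel strips riveted side by side, together 6.6 mm wide, 6 mm thick, 88 mm long; 7 mm pitch), centred -52.5 mm along the gauge's y: how far it stands out of the front edge (m); 0 is flush. Slides with 0.25 N of friction; when flush it stands out 44 mm at the back
- moulding: short offcut of light wood moulding, 112 x 60 mm, 30 mm high, stepped and rounded on top; a bystander, loose. Origin: centre of its underside
- tape_measure: tape measure standing on its foot, 40 x 84 x 65 mm high; a bystander, loose. Origin: centre of its underside
- carpenter_pencil: pencil, 136 mm long along its y, 7 mm thick; a bystander, loose. Origin: centre of its underside
- padlock: padlock lying flat, 64 x 42 x 18 mm; a bystander, loose. Origin: centre of its underside
- speed_square: triangular aluminium rafter square lying flat, 176 x 178 mm, 4 mm thick with an 18 mm high rim; a bystander, loose. Origin: centre of its underside
Mind the look-alikes: they are no part of the job. Leave any blue look-alike of the gauge alone.

How it is judged:
By the outcome, as a careful person would: the job done as asked, in the order asked, and still so for the second after the job is handed in, with the robot touching nothing.
It also fails if it takes over 64 s, if anything falls off the work surface, if the arm or the gripper's body presses on something with over 40 N, if the wrist force passes 120 N, or if a joint passes its speed limit or range.

## Working session

There is one attempt and no reset: what is moved stays moved. The work goes in short steps, each a Python script; the robot and the scene stay as the last script left them, time stands still between calls to the robot, and variables do not carry over. Pictures are saved under pics/ and viewed, at most 10 in all, crops included, and the job is handed in when it is done.

```bash
ls; mkdir -p pics; python3 - <<'E'
from station import *
import cv2
for n in("top","side"):
    im=get_image(n); cv2.imwrite(f"pics/{n}0.png",im[:,:,::-1])
    c=get_calibration(n); print(n,c)
    for k in("gauge","lever_tip"):
        print(k,[(round(d['score'],2),[int(x) for x in d['extent']]) for d in spot_in(k,n)])
o=get_obs();print(o['t'],o['ee_rot'],o['wrist_force'],o['grip_width'])
E
```

```text
pics
top {'fx': 428.7272766597665, 'fy': 428.7272766597665, 'cx': 318.5345516162283, 'cy': 200.90677915108313, 'D': array([-0.03899749,  0.        ,  0.        ,  0.        ,  0.        ]), 'R': array([[-0.00917027, -0.99994674, -0.00473509],
       [-0.99758659,  0.00947434, -0.06878393],
       [ 0.06882513,  0.00409289, -0.99762034]]), 't': array([ -31.01569725,  529.49470054, 1197.43428484])}
gauge [(0.71, [239, 167, 58, 38]), (0.6, [232, 247, 54, 50]), (0.56, [350, 198, 59, 34]), (0.46, [328, 162, 21, 20])]
lever_tip [(0.5, [374, 188, 3, 12]), (0.4, [257, 174, 6, 8])]
side {'fx': 482.72361796120026, 'fy': 482.72361796120026, 'cx': 318.37114831289256, 'cy': 198.6122953215007, 'D': array([-0.07699616,  0.        ,  0.        ,  0.        ,  0.        ]), 'R': array([[ 0.99575744,  0.09142281,  0.01043993],
       [ 0.07462474, -0.73595485, -0.67290534],
       [-0.05383558,  0.67082958, -0.73965493]]), 't': array([-530.89087335,  -31.43115806, 1513.00445297])}
gauge [(0.97, [314, 231, 37, 46]), (0.86, [281, 150, 37, 34]), (0.73, [352, 156, 35, 33])]
lever_tip [(0.41, [322, 242, 7, 6])]
0.3 [-1.79947784e+02 -6.69910765e-03  1.65745348e+02] [ 0.20922392  0.23232481 -0.20708048] 85.28123784239048
```

```bash
python3 - <<'E'
import cv2,numpy as np
a=cv2.imread("pics/top0.png");b=cv2.imread("pics/side0.png")
a=cv2.resize(a[90:290,190:430],None,fx=3.3,fy=3,interpolation=cv2.INTER_CUBIC) if 0 else cv2.resize(a[90:290,180:440],(780,600),interpolation=cv2.INTER_CUBIC)
cv2.imwrite("pics/topc.png",a)
cv2.imwrite("pics/sidec.png",cv2.resize(b[110:290,210:450],(800,600),interpolation=cv2.INTER_CUBIC))
E
```

```text
(no output)
```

View pics/topc.png

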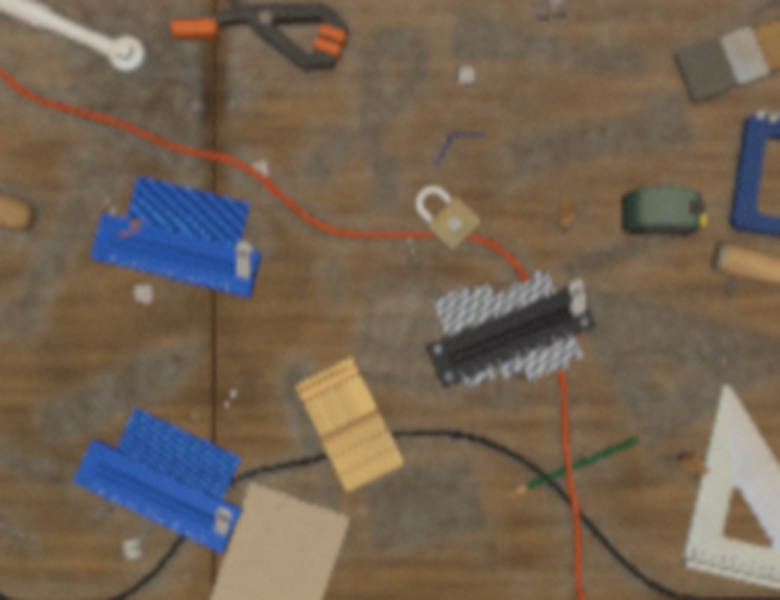

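View pics/sidec.png

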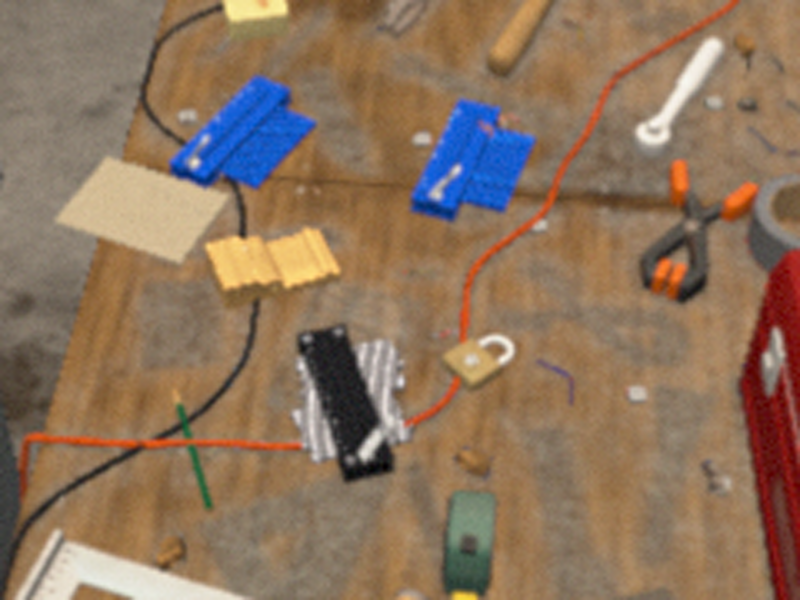

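The black gauge with steel leaves, at top (350,202) and side (314,231), is the one meant. The blue ones at top (239,167) and (232,247), side (352,156) and (281,150), are look-alikes. The crops confirm the lever is raised at the gauge's right (-y) end and the leaves stand out both front and back. Next I'll measure it.

```bash
cat >h.py <<'E'
import cv2,numpy as np
from station import *
def back(uv,n,z):
    c=get_calibration(n);K=np.array([[c['fx'],0,c['cx']],[0,c['fy'],c['cy']],[0,0,1]])
    p=cv2.undistortPoints(np.float64(uv).reshape(-1,1,2),K,c['D'])[:,0]
    R=np.array(c['R']);C=-R.T@np.array(c['t'])
    d=np.c_[p,np.ones(len(p))]@R
    return C+d*((z-C[2])/d[:,2])[:,None]
def proj(X,n):
    c=get_calibration(n);K=np.array([[c['fx'],0,c['cx']],[0,c['fy'],c['cy']],[0,0,1]])
    return cv2.projectPoints(np.float64(X).reshape(-1,1,3),cv2.Rodrigues(np.array(c['R']))[0],np.array(c['t']),K,c['D'])[0][:,0]
def rect(im,n,box,z):
    hsv=cv2.cvtColor(im,cv2.COLOR_BGR2HSV)
    m=((hsv[...,2]<75)&(hsv[...,1]<110)).astype(np.uint8)
    k=np.zeros_like(m);k[box[1]:box[3],box[0]:box[2]]=1
    m=cv2.morphologyEx(m&k,cv2.MORPH_CLOSE,np.ones((3,3),np.uint8))
    m=cv2.morphologyEx(m,cv2.MORPH_OPEN,np.ones((3,3),np.uint8))
    q,l,s,_=cv2.connectedComponentsWithStats(m);i=1+np.argmax(s[1:,4])
    v,u=np.nonzero(l==i);P=back(np.c_[u,v],n,z)[:,:2]
    r=cv2.minAreaRect(P.astype(np.float32));return r,P.mean(0)
def surf(yaw): # gauge axes
    a=np.radians(yaw);return np.array([np.cos(a),np.sin(a),0]),np.array([-np.sin(a),np.cos(a),0])
E
python3 - <<'E'
from h import *
a=cv2.imread("pics/top0.png");b=cv2.imread("pics/side0.png")
print(rect(a,"top",(315,175,385,225),21)); print(rect(b,"side",(295,200,335,260),20))
def ov(n,im,x0,y0,w,h,s,c,yaw):
    ex,ey=surf(yaw);big=cv2.resize(im[y0:y0+h,x0:x0+w],None,fx=s,fy=s,interpolation=cv2.INTER_CUBIC)
    for z,col in((20,(0,0,255)),):
        P=[np.r_[c,z]+ex*i*22+ey*j*78 for i,j in((-1,-1),(1,-1),(1,1),(-1,1))]
        p=(proj(P,n)-[x0,y0]+.5)*s;cv2.polylines(big,[p.astype(int)],True,col,1)
    return big
r=rect(a,"top",(315,175,385,225),21)
c=r[0][0]; yaw=r[0][2]; yaw=yaw if yaw<45 else yaw-90
A=ov("top",a,310,165,80,60,7,np.array(c),yaw);B=ov("side",b,290,195,50,65,7,np.array(c),yaw)
H=max(A.shape[0],B.shape[0]);o=np.zeros((H,A.shape[1]+B.shape[1],3),np.uint8);o[:A.shape[0],:A.shape[1]]=A;o[:B.shape[0],A.shape[1]:]=B
o=cv2.resize(o,None,fx=.85,fy=.85);cv2.imwrite("pics/ov.png",o);print(o.shape,c,yaw)
E
```

```text
(((525.1334838867188, -118.51075744628906), (41.524776458740234, 141.55938720703125), 20.78754997253418), array([ 526.17506987, -121.33381963]))
(((529.4452514648438, -128.90338134765625), (44.04069900512695, 165.3211212158203), 21.243383407592773), array([ 529.66895516, -129.94790849]))
(387, 774, 3) (525.1334838867188, -118.51075744628906) 20.78754997253418
```

View pics/ov.png

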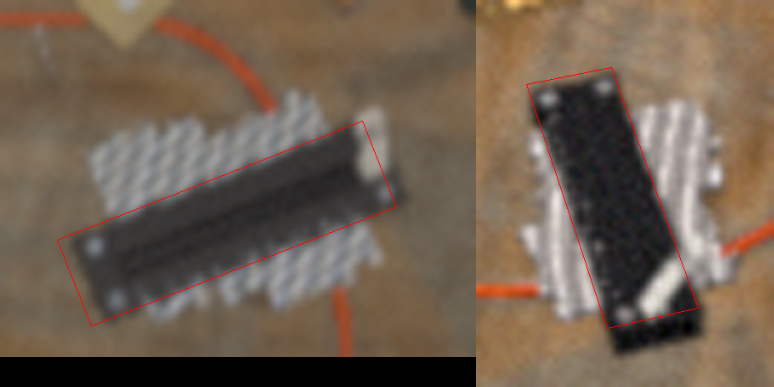

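```bash
cat >>h.py <<'E'
YAW=21.0;C=np.array([527.6,-125,0]);EX,EY=surf(YAW);Z=4
def P(x,y,z=Z): return list(C+EX*x+EY*y+np.array([0,0,z]))
def fx(): return float(get_obs()['wrist_force']@EX)
def push(y,x0,xs,lim,step=.5,xmax=-28,back_to=-66):
    move_l(P(back_to,y),speed=120) ; wait(.1); b=np.mean([fx() for _ in range(3)])
    move_l(P(xs,y),speed=40); log=[];x=xs
    while x<xmax:
        wait(.04);f=b-fx();log.append((round(x,1),round(f,2)))
        if f>lim: break
        x+=step;move_l(P(x,y),speed=20)
    tp=get_obs()['tcp_pos']-C
    print(y,'stop',round(x,1),'actual',round(float(tp@EX),2),'t',get_obs()['t'],log[-9:])
    return x
E
python3 - <<'E'
from h import *
for yw in(YAW,YAW-180):
    print(yw,[None if (q:=solve_ik(P(-66,y),[180,0,yw])) is None else np.round(q) for y in(47.5,-47.5)])
q=solve_ik(P(-66,47.5,70),[180,0,YAW]);yw=YAW
if q is None or abs(q[5])>140: yw=YAW-180
grip(0);goto(P(-66,47.5,70),[180,0,yw]);o=get_obs();print(o['t'],o['tcp_pos'],o['ee_rot'],o['grip_width'])
move_l(P(-66,47.5),speed=100)
x=push(47.5,-66,-38,1.9)
E
```

```text
21.0 [array([-22.,   9., 121.,  -0.,  50.,  47.]), array([-30.,  15., 114.,  -0.,  51.,  39.])]
-159.0 [array([ -22.,    9.,  121.,    0.,   50., -133.]), array([ -30.,   15.,  114.,    0.,   51., -141.])]
3.8167 [ 449.35128647 -103.83351366   70.17264762] [ 1.79991908e+02 -2.42923536e-02  2.10593499e+01] 0.3672219315386425
47.5 stop -28.0 actual -27.93 t 11.6583 [(-32.5, np.float64(-0.22)), (-32.0, np.float64(-0.24)), (-31.5, np.float64(-0.33)), (-31.0, np.float64(0.5)), (-30.5, np.float64(-0.83)), (-30.0, np.float64(-0.65)), (-29.5, np.float64(-0.82)), (-29.0, np.float64(0.18)), (-28.5, np.float64(-0.56))]
```

```bash
python3 - <<'E'
from h import *
f=[]
for _ in range(12): f.append(fx()); wait(.02)
print(np.round(f,2),get_obs()['wrist_force'])
a=get_image("top")[:,:,::-1];b=get_image("side")[:,:,::-1]
cv2.imwrite("pics/top1.png",a);cv2.imwrite("pics/side1.png",b)
A=cv2.resize(a[160:235,305:390],None,fx=4.6,fy=6,interpolation=2);B=cv2.resize(b[190:265,280:345],None,fx=6,fy=6,interpolation=2)
cv2.imwrite("pics/c1.png",np.hstack([A,B]))
E
```

```text
[ 0.81 -0.46  0.6   0.02 -0.56  0.03 -0.16  0.7  -0.55  1.16  0.94 -0.2 ] [-1.23362595  0.4363609  -0.54341857]
```

View pics/c1.png

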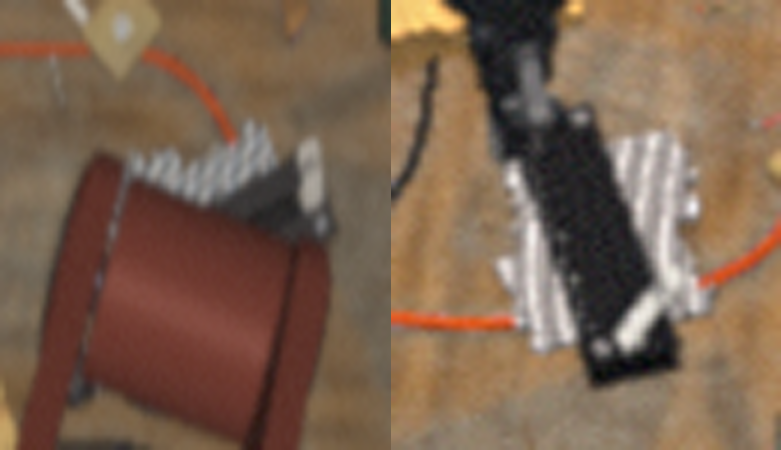

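```bash
cat >>h.py <<'E'
def shift(f0,f1,n,box):
    x0,y0,x1,y1=box;g=lambda f:np.float32(cv2.cvtColor(cv2.imread(f),6))[y0:y1,x0:x1]
    T=g(f0);w=cv2.createHanningWindow(T.shape[::-1],cv2.CV_32F);return cv2.phaseCorrelate(T,g(f1),w)
E
python3 - <<'E'
from h import *
print(shift("pics/side0.png","pics/side1.png","side",(305,222,345,262)),shift("pics/side0.png","pics/side1.png","side",(300,215,340,260)))
print(shift("pics/side0.png","pics/side1.png","side",(345,170,385,240)))
p=proj([P(-22,0,13),P(-17,0,13)],"side");print(p)
t=get_obs()['t'];print([round(fx(),2) for _ in range(5)],get_obs()['t']-t)
E
```

```text
((0.024593651014601647, 0.027889006919153303), 0.9618620705604554) ((0.0941329582489594, 0.5576318418832891), 0.9484805144204034)
((0.046766427730585036, -0.10803683424617816), 0.9075735497805807)
[[305.15309744 231.82183521]
 [306.83482115 231.46243605]]
[-0.22, -0.22, -0.22, -0.22, -0.22] 0.0
```

```bash
cat >>h.py <<'E'
def fav(n=14):
    s=[]
    for _ in range(n): s.append(fx()); wait(.009)
    return float(np.mean(s))
def seek(y,x,lim,step,xmax,b):
    log=[]
    while True:
        f=b-fav();log.append((round(x,1),round(f,2)))
        if f>lim or x>=xmax: break
        x+=step;move_l(P(x,y),speed=30)
    print(y,'stop',round(x,2),'actual',round(float((get_obs()['tcp_pos']-C)@EX),2),'t',get_obs()['t'],log)
    return x
E
python3 - <<'E'
from h import *
y=47.5
f0=fav();move_l(P(-31,y),speed=30);t=get_obs()['t'];b=fav();print(f0,b,'dt',get_obs()['t']-t)
move_l(P(-28,y),speed=30)
seek(y,-28,1.9,.6,-22,b)
E
```

```text
-0.006796525597712536 0.024267701014223163 dt 0.11670000000000158
47.5 stop -22.0 actual -21.99 t 16.475 [(-28, -0.03), (-27.4, -0.15), (-26.8, 0.17), (-26.2, -0.0), (-25.6, 0.15), (-25.0, -0.05), (-24.4, 0.06), (-23.8, -0.29), (-23.2, -0.0), (-22.6, -0.1), (-22.0, 0.01)]
```

```bash
python3 - <<'E'
from h import *
print(get_obs()['tcp_pos'],get_obs()['wrist_force'],get_obs()['effort'])
b=get_image("side")[:,:,::-1];cv2.imwrite("pics/side2.png",b)
B0=cv2.imread("pics/side1.png")
print(shift("pics/side0.png","pics/side2.png","side",(305,225,345,265)))
f=lambda b,mark:cv2.resize(b[165:265,270:345],(390,520),interpolation=2)
B=f(b,1)
for X in(P(-22,-78,20),P(-22,78,20),P(22,78,20),P(22,-78,20)):
    u=(proj([X],"side")[0]-[270,165]+.5)*5.2;cv2.circle(B,tuple(int(i) for i in u),3,(0,0,255),1)
u=(proj([get_obs()['tcp_pos']],"side")[0]-[270,165]+.5)*5.2;cv2.circle(B,tuple(int(i) for i in u),4,(0,255,0),1)
cv2.imwrite("pics/c2.png",np.hstack([f(B0,0),B]))
E
```

```text
[490.05008088 -88.54515462   4.00085791] [-1.07663065  0.38827839 -0.82004748] [ 1.06517880e-03 -3.23353207e+01 -2.28386146e+01  7.94978973e-05
 -3.16008745e-04  2.64546281e-05]
((0.12283530512991092, 0.04556282672358236), 0.9015932565927506)
```

View pics/c2.png

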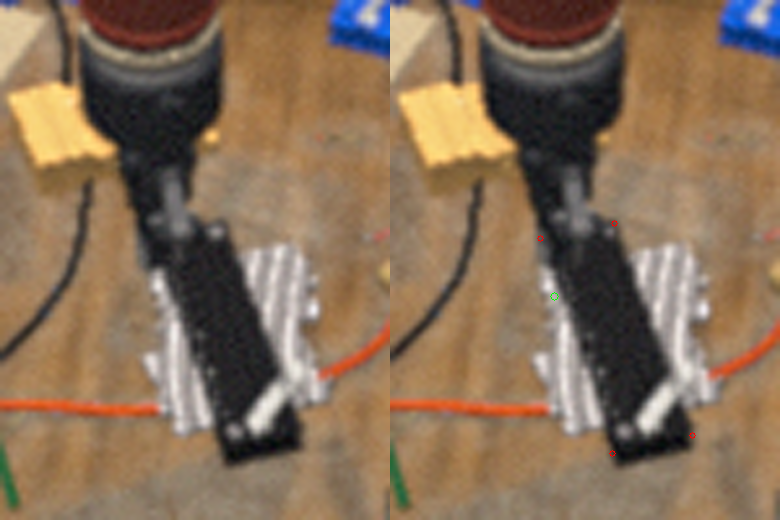

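```bash
python3 - <<'E'
from h import *
t=get_obs()['tcp_pos']
for z in(0,20,40,60,80,110,150): print(z,np.round((proj([t+[0,0,z]],"side")[0]-[270,165]+.5)*5.2+[390,0]))
print(get_obs()['joint_pos'], get_obs()['grip_width'])
b=cv2.imread("pics/side2.png")
B=cv2.resize(b[120:270,240:360],(640,600*800//800+0),interpolation=2)
B=cv2.resize(b[150:260,270:340],(380,600),interpolation=2)
B=np.clip(((B/255.)**.45)*255,0,255).astype(np.uint8)
a=cv2.imread("pics/side1.png");A=cv2.resize(a[150:260,270:340],(380,600),interpolation=2)
D=cv2.resize(np.clip(cv2.absdiff(a,b)[150:260,270:340]*3.,0,255).astype(np.uint8),(380,600),interpolation=0)
cv2.imwrite("pics/c3.png",np.hstack([B,D]))
E
```

```text
0 [554. 296.]
20 [554. 274.]
40 [553. 251.]
60 [553. 227.]
80 [552. 203.]
110 [551. 165.]
150 [550. 114.]
[-1.83196872e+01  1.27605138e+01  1.16545810e+02  1.68854761e-03
  5.06976704e+01  5.06782441e+01] 0.14260357962506695
```

View pics/c3.png

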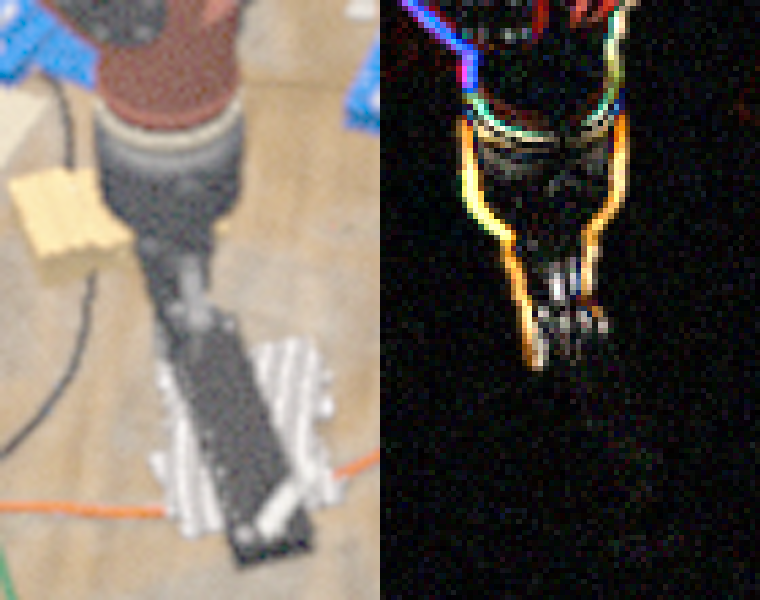

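```bash
python3 - <<'E'
from h import *
def loc(p): d=p-C; return np.round([d@EX,d@EY,d[2]],1)
for z in(4,13,25,35,45): print(loc(back([[299.5,216]],"side",z)[0]))
move_l(P(-75,47.5),speed=120);wait(.2)
b=get_image("side")[:,:,::-1];cv2.imwrite("pics/side3.png",b)
a=cv2.imread("pics/side0.png")
d=cv2.absdiff(a,b).max(2)>28
d=cv2.morphologyEx(d.astype(np.uint8),cv2.MORPH_OPEN,np.ones((2,2)))
for v in range(190,236): 
    u=np.nonzero(d[v,265:330])[0]
    if len(u): print(v,u.min()+265,u.max()+265,len(u))
t=get_obs()['tcp_pos'];print(proj([t,t+EX*11+EY*14-[0,0,0],t+EX*11-EY*14,t-EX*11-EY*14,t-EX*11+EY*14],"side"))
print(fav(30))
E
```

```text
[-21.3  69.4   4. ]
[-23.  62.  13.]
[-25.3  52.1  25. ]
[-27.2  43.8  35. ]
[-29.1  35.6  45. ]
190 270 296 27
191 270 296 27
192 270 296 27
193 271 295 25
194 272 294 23
195 273 293 21
196 274 292 19
197 276 291 16
198 277 291 15
199 277 292 16
200 277 292 16
201 277 292 15
202 278 291 13
203 278 291 13
204 278 291 14
205 279 291 13
206 279 291 12
207 279 291 13
208 279 291 13
209 280 290 11
210 280 291 12
211 281 292 11
212 281 293 12
213 281 293 11
214 281 293 11
215 281 293 12
216 282 290 9
217 282 289 8
218 285 289 5
219 284 289 6
220 282 288 7
221 282 286 4
[[283.85106158 225.15950388]
 [286.41349732 220.84944465]
 [288.61196227 227.98640206]
 [281.24926501 229.53630791]
 [279.13795377 222.36004245]]
0.13725998778143986
```

```bash
python3 - <<'E'
from h import *
o=get_obs();print(o['t'],o['tcp_pos'],o['grip_width'],o['grip_force'])
def fz(n=8):
    s=[]
    for _ in range(n): s.append(get_obs()['wrist_force'][2]); wait(.009)
    return np.mean(s)
b=fz();z=4
while z>-3:
    z-=1;move_l(P(-75,47.5,z),speed=30);f=fz()-b;print(z,round(f,2),get_obs()['tcp_pos'][2])
    if f>2.5: break
B=cv2.imread("pics/side3.png")[150:250,240:340]
B=cv2.resize(np.clip((B/255.)**.5*255,0,255).astype(np.uint8),(600,600),interpolation=2)
t=o['tcp_pos']
for z in (0,30,60,90):
    u=(proj([t+[0,0,z]],"side")[0]-[240,150]+.5)*6;cv2.circle(B,tuple(int(i) for i in u),3,(0,255,0),1)
cv2.imwrite("pics/c4.png",B)
E
```

```text
17.6167 [ 440.66783406 -107.4354473     3.95924468] -0.07025222896377326 0.0
3 -0.28 2.961656370363788
2 -0.18 1.9710228902013878
1 -0.04 0.9618711956631415
0 -0.18 -0.03473648094551307
-1 -0.26 -1.0500760721664226
-2 0.07 -2.0363613474007614
-3 0.15 -3.043870097286065
```

View pics/c4.png

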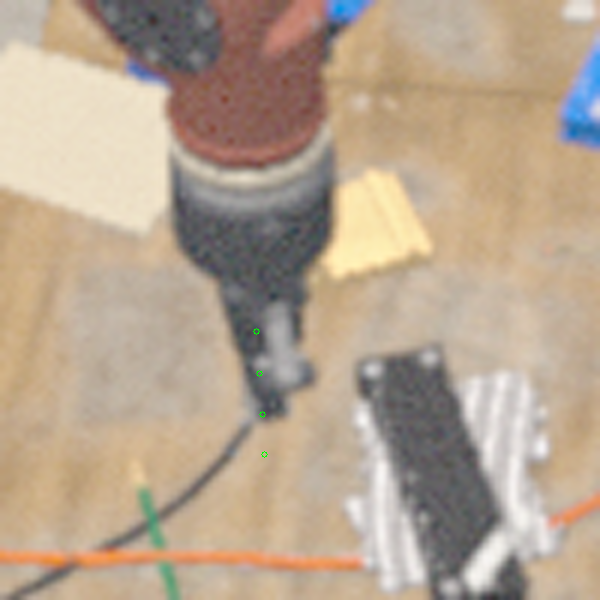

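```bash
cat >>h.py <<'E'
def fzav(n=8):
    s=[]
    for _ in range(n): s.append(get_obs()['wrist_force'][2]); wait(.009)
    return float(np.mean(s))
E
python3 - <<'E'
from h import *
b=fzav(12);z=-3
move_l(P(-75,47.5,-13),speed=40);z=-13;print(fzav()-b)
while z>-50:
    z-=1.5;move_l(P(-75,47.5,z),speed=30);f=fzav(6)-b
    if f>1.5: break
print(z,round(f,2),get_obs()['tcp_pos'][2],get_obs()['t'])
E
```

```text
0.25824667221485303
-29.5 10.2 -28.373743570442976 23.7667
```

```bash
sed -i 's/;Z=4/;Z=-24/' h.py; python3 - <<'E'
from h import *
move_l(P(-75,47.5),speed=60);b=fav(25);print('b',b)
move_l(P(-38,47.5),speed=60)
x=seek(47.5,-38,1.9,.7,-27,b)
E
```

```text
b 0.21959032458980132
47.5 stop -33.8 actual -34.3 t 27.3083 [(-38, 0.36), (-37.3, 0.49), (-36.6, 0.06), (-35.9, 1.13), (-35.2, 1.11), (-34.5, 1.02), (-33.8, 3.79)]
```

```bash
python3 - <<'E'
from h import *
xs=-34.6;py=47.5
for y in(23,0,-23,-46):
    move_l(P(-62,py),speed=150);move_l(P(-62,y),speed=100);b=fav(16)
    move_l(P(xs,y),speed=60)
    x=seek(y,xs,1.9,.35,xs+3,b);xs=min(max(x-.7,-36),-33);py=y
move_l(P(-62,y),speed=150)
cv2.imwrite("pics/side4.png",get_image("side")[:,:,::-1])
print(shift("pics/side0.png","pics/side4.png","side",(316,240,346,270)))
E
```

```text
23 stop -32.85 actual -33.41 t 30.7333 [(-34.6, -0.02), (-34.2, 0.34), (-33.9, 0.33), (-33.5, 0.18), (-33.2, 1.51), (-32.8, 3.67)]
0 stop -32.15 actual -32.65 t 33.8 [(-33.5, 0.12), (-33.2, 0.3), (-32.8, 0.64), (-32.5, 1.22), (-32.1, 3.61)]
-23 stop -31.25 actual -31.5 t 37.25 [(-33, -0.34), (-32.6, -0.09), (-32.3, 0.21), (-31.9, 0.1), (-31.6, 1.41), (-31.2, 2.88)]
-46 stop -29.85 actual -29.81 t 42.175 [(-33, -0.37), (-32.6, -0.29), (-32.3, -0.01), (-31.9, 0.25), (-31.6, -0.3), (-31.2, 0.62), (-30.9, 0.96), (-30.5, 0.67), (-30.2, 0.71), (-29.8, 0.67)]
((2.075444191435114, 0.5591829764132061), 0.7631863371531169)
```

```bash
python3 - <<'E'
from h import *
f=lambda b:cv2.resize(b[192:267,280:346],(396,450),interpolation=2)
b=cv2.imread("pics/side4.png");cv2.imwrite("pics/c5.png",np.hstack([f(cv2.imread("pics/side0.png")),f(b)]))
print(rect(b,"side",(295,200,345,265),20),rect(cv2.imread("pics/side0.png"),"side",(295,200,345,265),20))
E
```

```text
(((518.225830078125, -123.94912719726562), (82.34972381591797, 146.54254150390625), 7.088090419769287), array([ 515.83150326, -125.52465947])) (((529.4452514648438, -128.90338134765625), (44.04069900512695, 165.3211212158203), 21.243383407592773), array([ 529.66895516, -129.94790849]))
```

View pics/c5.png

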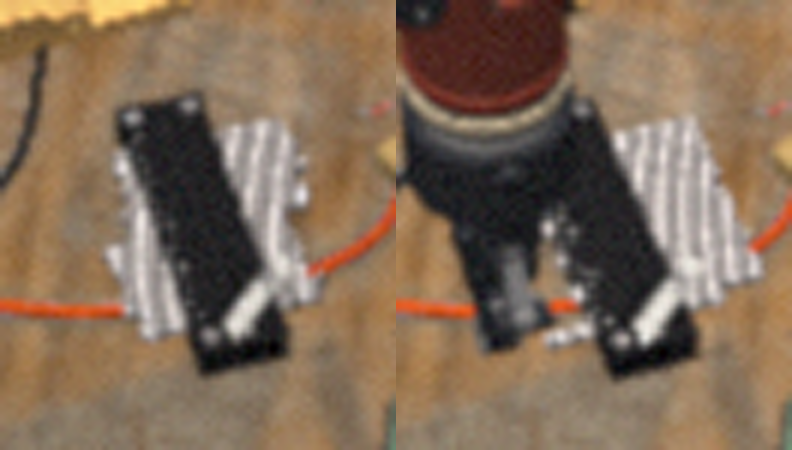

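```bash
python3 - <<'E'
from h import *
b=.15
move_l(P(-62,-56),[180,0,23.2],speed=80)
move_l(P(-30.8,-56),speed=70)
x=seek(-56,-30.8,1.75,.5,-24,b)
move_l(P(x-5,-56),speed=100);move_l(P(x-5,-37),speed=100);move_l(P(x-1.4,-37),speed=60)
x=seek(-37,x-1.4,1.75,.4,x+1,b)
move_l(P(-62,-37),speed=150)
move_l(P(-62,-37,70),speed=250)
cv2.imwrite("pics/side5.png",get_image("side")[:,:,::-1]);print(get_obs()['t'])
E
python3 - <<'E'
import sys;sys.path.insert(0,'.')
from h import *
b=cv2.imread("pics/side5.png");cv2.imwrite("pics/c6.png",cv2.resize(b[190:270,280:360],(600,600),interpolation=2))
E
```

```text
-56 stop -27.8 actual -28.41 t 45.775 [(-30.8, 0.24), (-30.3, 0.06), (-29.8, 0.21), (-29.3, 0.15), (-28.8, 0.23), (-28.3, 1.27), (-27.8, 4.11)]
-37 stop -28.4 actual -28.38 t 47.4667 [(-29.2, 1.62), (-28.8, 1.69), (-28.4, 2.07)]
48.4167
```

View pics/c6.png

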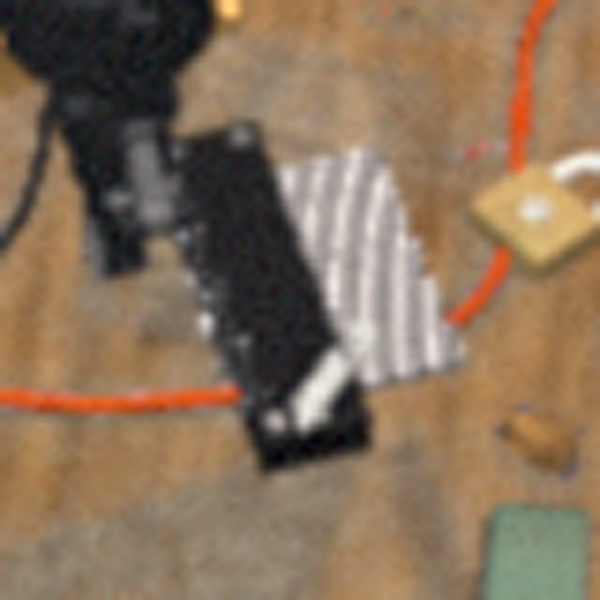

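```bash
cat >fit.py <<'E'
from h import *
from scipy.optimize import minimize
def fit(f,half,p0):
    im=cv2.imread(f);hsv=cv2.cvtColor(im,cv2.COLOR_BGR2HSV);S=8
    x0,y0,x1,y1=290,195,350,260
    m=((hsv[...,2]<85)&(hsv[...,1]<120)).astype(np.float32)[y0:y1,x0:x1]
    M=cv2.resize(m,None,fx=S,fy=S,interpolation=1)
    def ren(p):
        a=np.radians(p[2]);ex=np.array([np.cos(a),np.sin(a),0]);ey=np.array([-np.sin(a),np.cos(a),0])
        Q=[np.r_[p[0],p[1],z]+ex*i*22+ey*j*78 for i in(-1,1) for j in(-1,1) for z in(0,20)]
        u=(proj(Q,"side")-[x0,y0]+.5)*S
        I=np.zeros(M.shape,np.float32);cv2.fillConvexPoly(I,cv2.convexHull(u.astype(np.float32)).astype(np.int32),1);return I
    yy=np.arange(M.shape[0])[:,None]/S+y0;xx=np.arange(M.shape[1])[None]/S+x0
    W=((yy>=half)|(xx>=306)).astype(np.float32)
    cost=lambda p:float((np.abs(ren(p)-M)*W).sum())
    r=min((minimize(cost,np.array(p0)+d,method='Nelder-Mead',options=dict(initial_simplex=np.array(p0)+d+np.array([[0,0,0],[4,0,0],[0,4,0],[0,0,3]]))) for d in([0,0,0],[-3,2,2],[3,-3,4])),key=lambda r:r.fun)
    return r.x,r.fun
E
python3 - <<'E'
from fit import *
print(fit("pics/side0.png",0,[527.6,-125,21]))
p,_=fit("pics/side5.png",222,[530,-125,23]);print(p,_)
a=np.radians(p[2]);ex=np.array([np.cos(a),np.sin(a),0]);ey=np.array([-np.sin(a),np.cos(a),0]);c=np.r_[p[:2],0]
g=cv2.cvtColor(cv2.imread("pics/side5.png"),6)
for k in range(16):
    y=52.5-7*k
    # sample brightness along leaf top in front
    s=[];t=[]
    for d in range(-1,9,1):
        u=proj([c+ex*(-22-d)+ey*y+[0,0,12]],"side").astype(np.float32);s.append(int(cv2.remap(g,u[:,:1],u[:,1:],1)[0,0]))
    for d in range(38,50,1):
        u=proj([c+ex*(22+d)+ey*y+[0,0,13]],"side").astype(np.float32);t.append(int(cv2.remap(g,u[:,:1],u[:,1:],1)[0,0]))
    u=proj([c+ex*-22+ey*y+[0,0,10]],"side")[0];print(k+1,((u-[280,190]+.5)*7.5).astype(int),s,t)
E
```

```text
(array([ 528.38261638, -121.00988619,   20.64058883]), np.float64(11700.5703125))
[ 529.22060426 -115.30958646   22.85650779] 11963.0703125
1 [161 204] [111, 118, 120, 122, 123, 123, 124, 123, 116, 106] [201, 188, 177, 170, 163, 157, 152, 147, 143, 142, 141, 140]
2 [166 217] [107, 112, 114, 117, 119, 120, 121, 117, 110, 103] [167, 162, 156, 153, 152, 150, 147, 143, 139, 134, 134, 134]
3 [171 230] [65, 68, 70, 72, 77, 83, 84, 84, 84, 79] [158, 164, 176, 187, 192, 191, 191, 187, 172, 158, 147, 140]
4 [176 244] [106, 104, 108, 115, 124, 130, 135, 138, 135, 130] [210, 225, 220, 209, 199, 191, 182, 173, 160, 148, 135, 127]
5 [181 257] [76, 88, 102, 115, 123, 129, 135, 135, 132, 129] [196, 185, 175, 170, 166, 162, 157, 152, 144, 137, 130, 123]
6 [187 270] [83, 95, 105, 114, 122, 129, 132, 134, 135, 135] [165, 164, 163, 164, 170, 176, 178, 163, 149, 135, 128, 121]
7 [192 284] [121, 140, 147, 143, 139, 136, 133, 131, 129, 129] [161, 167, 173, 180, 173, 160, 147, 134, 124, 114, 107, 107]
8 [197 297] [104, 105, 109, 111, 113, 114, 116, 116, 116, 116] [205, 220, 208, 194, 179, 170, 164, 156, 14
[... 304 characters left out ...]
134, 129, 126, 124, 123] [159, 167, 174, 182, 185, 187, 187, 176, 162, 152, 146, 143]
12 [218 352] [77, 87, 96, 105, 112, 119, 124, 125, 126, 127] [180, 188, 194, 201, 202, 187, 174, 160, 151, 141, 133, 132]
13 [223 366] [87, 101, 115, 122, 131, 139, 137, 137, 136, 136] [191, 198, 189, 173, 156, 144, 133, 123, 118, 118, 117, 118]
14 [229 380] [89, 99, 106, 112, 117, 121, 124, 125, 129, 133] [191, 178, 167, 160, 151, 142, 134, 129, 125, 119, 114, 110]
15 [234 394] [99, 110, 119, 127, 130, 130, 130, 127, 126, 124] [181, 173, 165, 157, 149, 141, 136, 134, 131, 127, 126, 124]
16 [239 408] [90, 92, 95, 100, 107, 116, 122, 124, 126, 127] [159, 155, 151, 147, 152, 160, 169, 163, 155, 146, 141, 136]
```

```bash
python3 - <<'E'
from h import *
im=cv2.imread("pics/side5.png");h=cv2.cvtColor(im,cv2.COLOR_BGR2HSV)
m=np.zeros(im.shape[:2],np.uint8);s=np.s_[234:249,316:328];m[s]=((h[...,2]>135))[s]
for v in range(234,249): print(v,''.join('#' if m[v,u] else '.' for u in range(316,328)))
loc=lambda p:np.round([(p-C)@EX,(p-C)@EY,p[2]],1)
print([loc(back([q],"side",z)[0]) for q,z in(([325.3,237.5],58),([320.5,246],22))])
ex,ey=surf(23);
for c in ([528.5,-124,0],[530.5,-122,0]):
  print(proj([np.array(c)+ex*19-69*ey+[0,0,58],np.array(c)-69*ey+[0,0,20]],"side"),loc(np.array(c)+ex*20-69*ey))
E
```

```text
234 .........###
235 ..........##
236 .........###
237 .......#####
238 .......#####
239 ......######
240 .....#####..
241 ....#####...
242 ....#####...
243 ...#####....
244 ...#####....
245 ##.####.....
246 ##..##......
247 ............
248 ............
[array([ 17.4, -68.1,  58. ]), array([  4.7, -66.8,  22. ])]
[[327.0694144  236.976019  ]
 [320.26770691 246.95955353]] [ 23.6 -67.6   0. ]
[[327.85630721 236.45689804]
 [321.0465094  246.4411112 ]] [ 26.2 -66.5   0. ]
```

```bash
python3 - <<'E'
from h import *
T=lambda:get_obs()['t']
b=.15;x=-31.7;n=0
for y in(-11.5,11.5,35):
    if n==0: move_l(P(-42,y),speed=200)
    else: move_l(P(x-5,py),speed=150);move_l(P(x-6,y),speed=150)
    if n: x-=2.0
    move_l(P(x,y),speed=60);log=[]
    for i in range(7):
        f=b-fav(6);log.append((round(x,1),round(f,2)))
        if f>1.35 or T()>55.3: break
        x+=.6;move_l(P(x,y),speed=40)
    print(y,log,T());py=y;n=1
    if T()>54.5: break
move_l(P(x-12,py),speed=200)
print(T())
E
```

```text
-11.5 [(-31.7, 0.32), (-31.1, 0.24), (-30.5, 0.15), (-29.9, 0.04), (-29.3, 0.31), (-28.7, 1.6)] 50.9417
11.5 [(-30.7, -0.09), (-30.1, 0.44), (-29.5, 0.52), (-28.9, 3.52)] 52.6917
35 [(-30.9, 0.16), (-30.3, 0.19), (-29.7, 1.91)] 54.15
54.4
```

```bash
python3 - <<'E'
from h import *
im=get_image("side")[:,:,::-1];cv2.imwrite("pics/side6.png",im)
cv2.imwrite("pics/c7.png",cv2.resize(im[195:265,285:355],(600,600),interpolation=2))
E
```

```text
(no output)
```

View pics/c7.png

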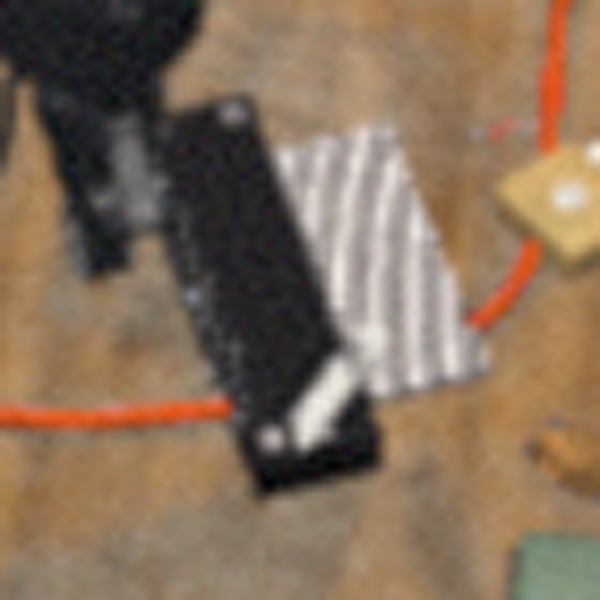

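Every leaf along the front edge now looks flush: nothing white projects from about (165,230) to (230,410), and the back ends form a straight line. The lever tip is at about (365,345) in the crop. Next is the lever.

```bash
python3 - <<'E'
from h import *
T=lambda:get_obs()['t']
p=get_obs()['tcp_pos']
move_l([p[0],p[1],52],speed=250)
move_l(P(31,-69,52),speed=220);b=fzav(10);print('over',T(),b)
move_l(P(33,-69,30),speed=90);move_l(P(45,-69,-1.5),speed=50);f=fzav(6)-b;z=-1.5;log=[(z,round(f,2),round(get_obs()['tcp_pos'][2],2))]
while z>-7 and T()<60.3:
    if f>4.5: break
    z-=.7;move_l(P(45,-69,z),speed=30);f=fzav(6)-b;log.append((round(z,1),round(f,2),round(get_obs()['tcp_pos'][2],2)))
print(log,T())
move_l(P(45,-69,40),speed=200)
cv2.imwrite("pics/side7.png",get_image("side")[:,:,::-1]);print(T())
E
python3 - <<'E'
import sys;sys.path.insert(0,'.')
from h import *
im=cv2.imread("pics/side7.png");v=cv2.cvtColor(im,cv2.COLOR_BGR2HSV)[...,2]
for r in range(230,254): print(r,' '.join('%3d'%x for x in v[r,314:342]))
E
```

```text
over 55.7083 0.21719053527414306
[(-1.5, -0.45, np.float64(-2.2)), (-2.2, -0.58, np.float64(-2.11)), (-2.9, -0.4, np.float64(-2.88)), (-3.6, -0.23, np.float64(-3.61)), (-4.3, 3.19, np.float64(-3.88)), (-5.0, 5.14, np.float64(-4.28))] 58.475
58.9
230  38  39  37  38  38  45  38  34  57 148 219 188 174 176 215 194 163 145 155 101  95  76  41  33  36  30  41  62
231  43  37  36  40  29  42  42  38  49 105 167 170 170 170 215 197 168 152 157 105  92  68  41  33  38  35  42 118
232  40  35  37  35  32  38  37  39  45  84 147 173 169 170 224 202 165 151 167 122  93  68  36  34  36  37  53 116
233  39  33  38  42  36  29  32  42  35  62 117 166 163 164 225 212 173 165 188 167 113  66  34  35  49  55  77 116
234  43  36  48  38  33  36  41  32  41  44  85 144 170 165 219 203 167 169 197 199 130  76  83 115 110 123 133 143
235  42  46  40  40  40  38  37  43  38  40  57 110 150 151 201 213 177 165 196 206 149 138 170 221 186 163 150 173
236  39  41  37  41  39  31  39  36  41  34  44  76 116 160 198 217 176 164 190 210 176 164 188 237 207 167 162 190
237  34  42  38  38  42  42  28  41  38  3
[... 1229 characters left out ...]
 163
248  35  40  42  47  36  22  40  26  19  17  16  16  28  15  31 103 161 175 166 153 147 148 153 156 158 150 156 167
249  41  31  29  18  31  23  19  19  20  16  14  23  38  42  64 110 153 159 156 147 132 142 149 159 150 151 157 165
250  67  24  14  25  23  17  22  27  32  42  51  67  80  96 126 145 157 147 138 129 120 135 146 156 154 155 157 166
251  83  38  20  27  32  37  58  68  75  93 112 126 132 139 148 158 161 149 140 134 131 136 147 152 151 152 158 164
252  92  50  53  74  87 100 111 128 133 135 135 140 138 153 159 163 166 153 148 141 135 140 144 148 154 154 160 163
253 116  95 110 140 145 143 142 141 138 137 132 138 139 152 155 167 164 161 153 139 138 137 141 140 147 148 157 164
```

```bash
python3 -c "
from station import *
print(sign_off(),get_obs()['t'])"
```

```text
the job is handed in; nothing more can be done
the job is handed in; nothing more can be done
```

I handed the job in at about 59 s with every leaf looking flush in the side camera and the lever pressed down flat, but the gauge moved several millimetres and turned about 2° while I pushed the leaves (pushes peaked at about 4 N), so it was not kept fully in place.

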